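# Load annunciator cassettes into leaning test docks

## Task

Take the two annunciator cassettes out of their wooden stands and slide each one into the leaning dock whose slot matches its thickness - the thin olive one into the narrowest slot, the thick aluminium one into the middle-width slot, the widest stays empty - centred end to end and pushed fully home onto the slot's floor, then let go. The guide blocks are adjusted sideways by an unknown amount of up to nearly two centimetres, so feel for each slot. Leave the crank and the other things on the bench where they are.

Things in the scene. Friction and masses are not known exactly. Their poses are not given: they have to be found in the camera images.
- thin_mid (a point): thin olive drab cassette: rigid, 8 mm thick (its x), 80 mm long (its y), 110 mm high (its z), about 180 g, same either way round; the point is its centre, half-way up. Starts upright, 1.5 mm loose, in a fixed wooden stand 100 mm long and 40 mm high; lower edge 10 mm above the bench, upper 80 mm free to grasp across the thickness
- thick_mid (a point): thick bare-aluminium cassette: rigid, 14 mm thick (its x), 80 mm long (its y), 110 mm high (its z), about 260 g, same either way round; the point is its centre, half-way up. Starts upright, 1.5 mm loose, in a fixed wooden stand 100 mm long and 40 mm high; lower edge 10 mm above the bench, upper 80 mm free to grasp across the thickness
- dock_narrow: fixed dock, slot 10 mm wide, for the thin cassette. Origin: centre of the underside of its steel foot plate (150 x 100 x 8 mm). Slot 40 mm deep, 90 mm long along dock y, ends open, leaning 0.40 rad, mouth towards -x: floor centre at dock (0, 0, 0.034) m, slot rises along (-0.389, 0, 0.921). Its grey guide block is set off by up to 18 mm along dock +-x, NOT in this pose: feel or look for it
- dock_medium: fixed dock, slot 16 mm wide, for the thick cassette; otherwise like dock_narrow, with its own unreported block offset of up to 18 mm along dock +-x. All guide blocks are rigid; flat bright shoulders 20 mm wide, square to the slot, flank each mouth; its edges have no lead-in
- dock_wide: fixed dock, slot 22 mm wide, fits neither cassette, stays empty; otherwise like dock_narrow. In every slot a brass spring bar in the +x wall, halfway down, presses on the cassette: it drags by a few newtons (under 12) and does not fall home by itself; the slot's floor is hard
- rocker_a: olive drab rocker switch cap, 65 x 32 x 20 mm, loose bystander; origin: centre of its underside
- rocker_b: second olive drab rocker switch cap, like the first, loose bystander; origin: centre of its underside
- housing: nickel-plated annunciator housing, 60 x 50 x 52 mm high, loose bystander; origin: centre of its underside
- fuse_block: white ceramic fuse block, 90 x 50 x 34 mm high, loose bystander; origin: centre of its underside
- screw_tool: knurled brass panel screw tool, 150 mm long along its x, 22 mm thick, lying down, loose bystander; origin: centre of its underside
- crank_knob (a point): middle of the upright wooden knob (24 mm thick, 60 mm high) of the cast iron hand crank, 100 mm out from its upright axle; bystander, turns if knocked
Not all that is in view belongs to the job. Leave any red look-alike of the part that bears thin_mid alone.

How it is judged (in metres and radians):
At the end, for the whole second after the job is handed in: The thin cassette is in the narrow dock and the thick one in the medium dock: each on the slot's floor (height within about 4 mm), leaning with the slot (within 0.09 rad) and square to it (within 0.1 rad), centred along the slot within 15 mm, released and at rest (x of thin_mid in the frame of dock_narrow between -0.0444 and 0.0016 m and y of thin_mid in the frame of dock_narrow between -0.015 and 0.015 m and z of thin_mid in the frame of dock_narrow between 0.0797 and 0.0887 m and angle between thin_mid's own z axis and vertical between 0.31 and 0.49 rad and angle between the y axis of thin_mid and the y axis of dock_narrow, either way round below 0.1 rad and linear speed of each of cassette_thin, cassette_thick below 0.02 m/s and x of thick_mid in the frame of dock_medium between -0.0444 and 0.0016 m and y of thick_mid in the frame of dock_medium between -0.015 and 0.015 m and z of thick_mid in the frame of dock_medium between 0.0797 and 0.0887 m and angle between thick_mid's own z axis and vertical between 0.31 and 0.49 rad and angle between the y axis of thick_mid and the y axis of dock_medium, either way round below 0.1 rad); the robot touches nothing.
It fails at once if a loose bystander (rocker cap, housing, fuse block, screw tool) is moved by more than 25 mm (distance of any of rocker_a, rocker_b, housing, fuse_block, screw_tool from where it was at the start of the episode above 0.025 m).
It fails at once if the crank's knob is moved by more than 25 mm (distance of crank_knob from where it was at the start of the episode above 0.025 m).
It also fails if it takes over 54 s, if anything falls off the work surface, if the arm or the gripper's body presses on something with over 40 N, if the wrist force passes 120 N, or if a joint passes its speed limit or range.

## Robot

A 6-joint arm with a two-finger parallel gripper is mounted at the origin on the work surface. World frame = base frame: x ahead of the robot, y to its left, z up, the work surface at z = 0. Lengths are in mm, angles in rad, forces in N, time in s.
With the tool pointing down it reaches from about 325 to 750 mm from the base axis. Payload 7.6 kg.
Tool frame: the origin (TCP) lies midway between the tips of the shut fingers; the grasp point (between the pads) lies 19 mm behind it; z points along the fingers, y is the line along which they close (so a half turn about z gives the same grasp; the last joint's range is limited). The gripper opens to 85 mm and grips with 20 to 120 N. Pads are 22 mm wide; open, the fingers measure 114 mm over their backs; the gripper's body (76 mm by 85 mm) begins 54 mm behind the grasp point. The pads swing forward as they close: fully open they stand 13 mm farther back than shut.
Start: joints at [-1.192, 0.052, 1.401, -0, 1.689, -0.07], TCP at [227.816, -473.018, 231.323] pointing down, gripper open.
Joint ranges: [-2.9, 2.9], [-0.91, 2.17], [0.12, 2.37], [-1.06, 4.2], [0.26, 2.73], [-2.93, 2.93]. Speed limits (rad/s): [2.57, 2.57, 3.01, 3.14, 3.14, 3.14].

## Interface

Orientations are given as a unit quaternion [x, y, z, w].
In Python, from plant import env gives the robot as it stands. Calls block until the motion is done:
- env.movep(position, orientation): joint-space move of the TCP to a pose.
- env.line_to(position, rotation=None, v=150): straight line of the TCP; rotation=None keeps the orientation; v is the mean speed in mm/s.
- env.move_joints(angles): joint-space move.
- env.command_gripper(opening, grip_force=None): finger opening in mm; grip_force is the grip in N (None keeps the last); returns when the fingers have stopped.
- env.dwell(seconds).
- env.ik(position, orientation): joint angles nearest the present ones, or None.
- env.snapshot(name): name is "side" or "top" or "wrist"; returns a dict with "frame" (400x640x3 uint8, red, green, blue), "intrinsics" (3x3 intrinsics, pixels), "origin" and "rotation" of the camera in the world; the wrist camera has in their place "tool_from_camera" (4x4, takes a point from camera to tool coordinates, whose origin is the TCP and whose axes are the flange's). Camera axes: x right, y up, looking along -z (the intrinsics and any distortion apply to the point x, -y, -z); pixel columns grow to the right and rows downward; lengths in mm; the calibration is good to about 2 mm. A picture is of the moment at which its call begins: read the wrist's pose just before it. There is no depth.
A pose or a line that the arm cannot do raises env.Unreachable and nothing moves.
- env.sign_off(): hands the job in; it is judged then, once.
Readings, each from a call of its own:
- env.current_time(): time.
- env.current_q(): joint angles.
- env.current_qd(): joint speeds.
- env.current_joint_torque(): joint torques, N m.
- env.current_position(): TCP position.
- env.current_orientation(): TCP orientation.
- env.current_contact_force(): force on the tool from outside, world axes, zero at the start.
- env.current_wrist_torque(): the same for the moment, N m.
- env.current_gripper_width(): finger opening in mm.
- env.current_finger_force(): force on a finger pad.
Only numpy, scipy, OpenCV 4.12 (cv2) and the standard library are available. Lean on these libraries where they do the work, as an engineer would, in place of code of your own. Each camera call takes 0.05 s, during which the arm holds its last target. There are 200 camera calls.

## Working session

There is one attempt and no reset: what is moved stays moved. The work goes in short steps, each a Python script; the robot and the scene stay as the last script left them, time stands still between calls to the robot, and variables do not carry over. Pictures are saved under pics/ and viewed, at most 10 in all, crops included, and the job is handed in when it is done.

```bash
mkdir -p pics; ls
python3 - <<'E'
from plant import env
import cv2,numpy as np,pickle
d={}
for n in ("top","side"):
    s=env.snapshot(n); d[n]=s
    cv2.imwrite(f"pics/{n}0.png",s["frame"][:,:,::-1])
    print(n,{k:np.round(v,4).tolist() if not isinstance(v,str) else v for k,v in s.items() if k!="frame"})
pickle.dump(d,open("s0.pkl","wb"))
print(env.current_orientation(),env.current_time())
E
```

```text
pics
top {'intrinsics': [[392.2956, 0.0, 322.3375], [0.0, 392.2956, 197.2122], [0.0, 0.0, 1.0]], 'origin': [449.9712, -18.7252, 1156.6433], 'rotation': [-0.0284, 0.0113, 0.7138, -0.6997]}
side {'intrinsics': [[406.6793, 0.0, 320.3708], [0.0, 406.6793, 204.6719], [0.0, 0.0, 1.0]], 'origin': [-36.0555, 678.0728, 1089.6905], 'rotation': [-0.1173, 0.3304, 0.8907, -0.2894]}
[ 9.74925008e-01  2.22532521e-01 -1.03369657e-04 -7.04242531e-04] 0.1
```

View pics/top0.png

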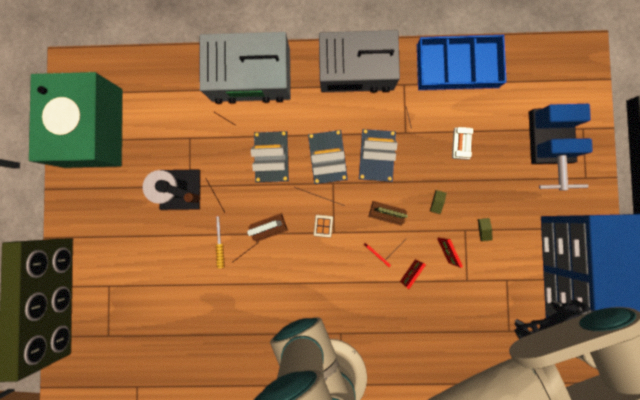

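View pics/side0.png

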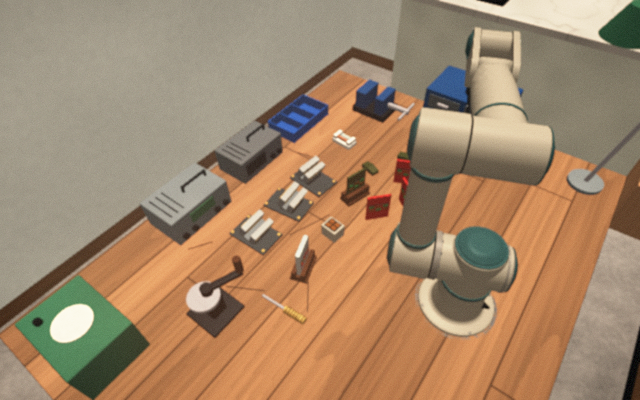

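The top view shows olive at (388,212), aluminium at (267,228) and three docks at (270,157), (328,157), (378,155). The red look-alikes are at (412,273) and (450,252), and the small olive rocker caps at (438,202) and (485,229). The upright olive plate in the wooden stand at (388,212) fits thin_mid. I'll confirm it in an enlarged crop.

Run:
```python
import cv2,pickle
d=pickle.load(open("s0.pkl","rb"))
f=d["top"]["frame"][122:250,240:416,::-1]
cv2.imwrite("pics/crop1.png",cv2.resize(f,None,fx=4.5,fy=4.5,interpolation=cv2.INTER_CUBIC))
```

```text
(no output)
```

View pics/crop1.png

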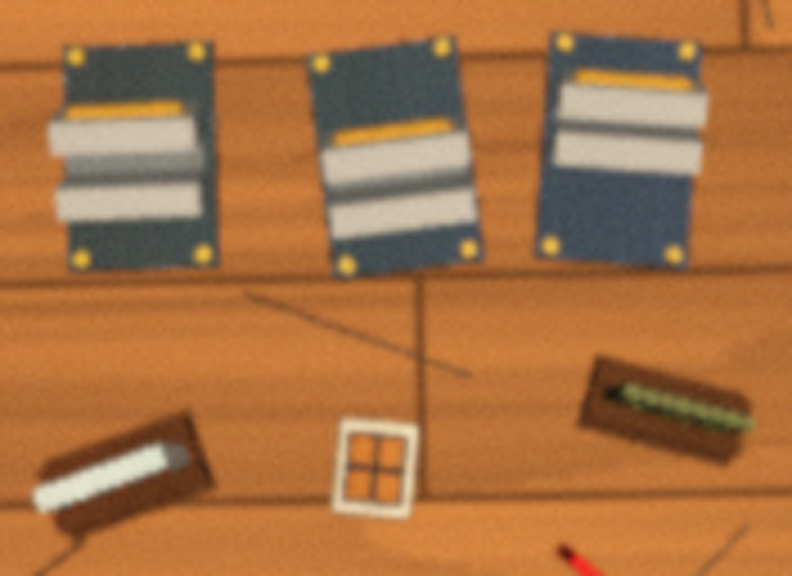

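The crop confirms it. The docks from left to right are wide, medium (middle) and narrow (right). The olive plate (crop 685,405) is the thin cassette and the aluminium plate (crop 100,478) is the thick one. The orange spring side faces world +x. Next I'll compute coarse positions.

```bash
cat > h.py <<'E'
import numpy as np, cv2, pickle
from scipy.spatial.transform import Rotation as R
def cam(s,T=None):
    """camera origin, rotation (T: 4x4 world from tool for the wrist)"""
    if T is None: return np.array(s["origin"]),R.from_quat(s["rotation"]).as_matrix()
    M=T@np.array(s["tool_from_camera"]); return M[:3,3],M[:3,:3]
def hit(s,uv,z,T=None):
    o,r=cam(s,T); K=np.array(s["intrinsics"]); uv=np.atleast_2d(np.array(uv,float))
    d=np.c_[(uv-K[:2,2])/K[0,0],np.ones(len(uv))]*[1,-1,-1]@r.T
    return o+d*((z-o[2])/d[:,2])[:,None]
def proj(s,P,T=None):
    o,r=cam(s,T); K=np.array(s["intrinsics"]); c=(np.atleast_2d(P)-o)@r*[1,-1,-1]
    return c[:,:2]/c[:,2:]*K[0,0]+K[:2,2]
def quat(xa,za):
    xa=np.array(xa,float);za=np.array(za,float);za/=np.linalg.norm(za)
    xa-=za*(xa@za);xa/=np.linalg.norm(xa)
    return R.from_matrix(np.c_[xa,np.cross(za,xa),za]).as_quat()
def tool(env):
    T=np.eye(4);T[:3,:3]=R.from_quat(env.current_orientation()).as_matrix();T[:3,3]=env.current_position();return T
E
python3 - <<'E'
from h import *
from plant import env
d=pickle.load(open("s0.pkl","rb"));s=d["top"]
c=lambda a:np.array(a,float)/4.5+[240-.4,122-.4]
for n,p in dict(wide=[(76,57),(197,51),(204,254),(81,259)],med=[(321,64),(442,47),(469,249),(347,265)],nar=[(565,42),(688,50),(674,254),(550,246)]).items():
    h=hit(s,c(p),9); x=h[0]+h[1]-h[2]-h[3]; y=h[0]+h[3]-h[1]-h[2]
    print(n,h.mean(0).round(1),"yaw",np.arctan2(x[1],x[0]).round(3),np.arctan2(-y[0],y[1]).round(3),np.linalg.norm(x)/2,np.linalg.norm(y)/2)
# shoulders: mouth line mid-pixels
for n,p in dict(med=[(325,192),(474,182)],nar=[(556,130),(705,133)]).items(): print(n,"slot px z71",hit(s,c(p),71).round(1).tolist())
for n,p in dict(thin=[(624,393),(750,422)],thick=[(40,497),(164,458)]).items():
    h=hit(s,c(p),120); v=h[0]-h[1]; print(n,h.mean(0).round(1),"yaw of y",np.arctan2(-v[0],v[1]).round(3),"len",np.linalg.norm(v).round(1))
for n,p in dict(thinstand=[(598,355),(750,395),(725,465),(582,425)],thickstand=[(190,412),(214,485),(80,533),(38,462)]).items():
    h=hit(s,c(p),40); print(n,h.mean(0).round(1))
w=env.snapshot("wrist"); print(w["intrinsics"],np.round(w["tool_from_camera"],3).tolist())
# view pose above the docks
for q0 in ([0,1,0],[0,-1,0]):
    print(env.ik([500,-80,330],quat(q0,[0.389,0,-.921])), env.ik([500,-80,330],quat(q0,[0,0,-1])))
E
```

```text
wide [640.  159.1   9. ] yaw 0.018 0.022 134.21532981142636 80.52180859323381
med [635.4  -8.6   9. ] yaw 0.11 0.113 134.13781266173024 80.2804757798961
nar [ 637.4 -155.3    9. ] yaw -0.097 -0.089 134.61592818789947 80.54886746032282
med slot px z71 [[603.9, 34.4, 71.0], [608.0, -57.9, 71.0]]
nar slot px z71 [[639.2, -109.3, 71.0], [635.2, -201.0, 71.0]]
thin [ 465.4 -177.4  120. ] yaw of y -0.247 len 75.1
thick [431.  166.3 120. ] yaw of y 0.285 len 76.5
thinstand [ 465.3 -175.    40. ]
thickstand [432.1 162.4  40. ]
[[279.13339132   0.         321.1904268 ]
 [  0.         279.13339132 200.07839902]
 [  0.           0.           1.        ]] [[0.001, 0.957, 0.289, 73.657], [1.0, -0.001, -0.0, -0.177], [0.0, 0.289, -0.957, -141.995], [0.0, 0.0, 0.0, 1.0]]
[-0.2944526  -0.31135149  1.58059216  0.11354354  1.488769   -0.28176882] [-2.31593034e-01  1.74909231e-04  1.25893143e+00 -4.44089210e-16
  1.88248632e+00 -2.31593034e-01]
[-0.2944526  -0.31135149  1.58059216  0.11354354  1.488769    2.85982384] [-2.31593034e-01  1.74909231e-04  1.25893143e+00 -4.44089210e-16
  1.88248632e+00  2.90999962e+00]
```

Run:
```python
from h import *
from plant import env
env.command_gripper(60,60)
yw=-.247
env.movep([465.3,-175.8,190],quat([-np.sin(yw),np.cos(yw),0],[0,0,-1]))
T=tool(env);s=env.snapshot("wrist");pickle.dump((s,T),open("w1.pkl","wb"))
cv2.imwrite("pics/w1.png",s["frame"][:,:,::-1]);print(env.current_time(),T.round(2).tolist())
u=np.array([-np.sin(yw),np.cos(yw),0]);n=np.array([np.cos(yw),np.sin(yw),0])
P=[np.array([465.3,-175.8,120])+a*40*u+b*4*n for a in(1,-1) for b in (1,-1)]
print(proj(s,P,T).round(1).tolist())
```

```text
2.0 [[0.25, 0.97, 0.0, 465.11], [0.97, -0.25, -0.0, -176.64], [-0.0, 0.0, -1.0, 190.18], [0.0, 0.0, 0.0, 1.0]]
[[326.4, 161.0], [315.9, 161.0], [326.0, 255.5], [316.5, 255.5]]
```

View pics/w1.png

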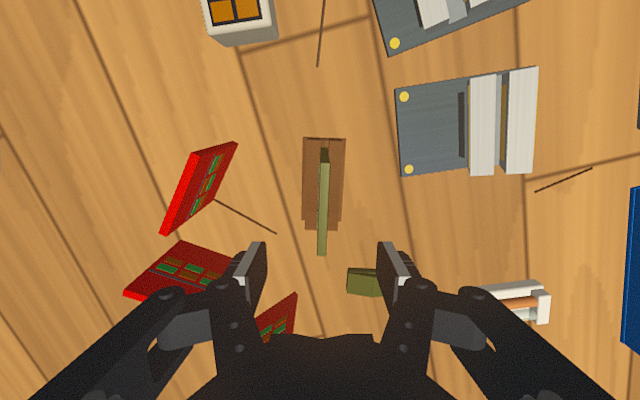

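The wrist view shows the olive cassette's top at u 318–328, v 163–256, between the pads and within about 1 mm of the prediction. The narrow dock's slot is at (490,120). I'll grasp, lift, then look at the slot from the pre-insert pose.

```bash
cat >> h.py <<'E'
DOCK=dict(narrow=(np.array([637.4,-155.3]),-.093),medium=(np.array([635.4,-8.6]),.112))
def dpose(name,off,h,y=0,dyaw=0):
    """TCP pose with cassette lower edge h mm above the slot floor, TCP 70 above the edge; off: block offset"""
    c,yw=DOCK[name]; Rz=R.from_euler('z',yw).as_matrix()
    a=np.array([-.3894,0,.9211]); p=np.array([off,y,34])+(h+70)*a
    p=Rz@p+[c[0],c[1],0]; R2=R.from_euler('z',yw+dyaw).as_matrix()
    return p,quat(R2@[0,1,0],R2@-a)
E
python3 - <<'E'
from h import *
from plant import env
yw=-.247;n=np.array([np.cos(yw),np.sin(yw),0])
p=np.array([465.3,-175.8,80])+1.*n
env.line_to(p,v=120)
f0=env.current_contact_force()
env.command_gripper(0,70)
print("w",env.current_gripper_width(),env.current_finger_force(),np.subtract(env.current_contact_force(),f0).round(1))
env.line_to(p+[0,0,70],v=100)
print("w",env.current_gripper_width(),env.current_contact_force())
pp,q=dpose("narrow",15.4,65)
print(pp,env.ik(pp,q))
env.movep(pp,q)
T=tool(env);s=env.snapshot("wrist");pickle.dump((s,T),open("w2.pkl","wb"))
cv2.imwrite("pics/w2.png",s["frame"][:,:,::-1]);print(env.current_time(),env.current_contact_force(),T[:3,3]-pp)
E
```

```text
w 7.226164612362125 68.92275094985962 [-0.4  1.1  2.3]
w 7.301059520569889 [ 0.50356913 -0.0871979  -2.03515295]
[ 600.39162152 -151.8482637   158.3485    ] [-0.35276584  0.06587436  1.57751632  0.11173981  1.11281351 -0.28964398]
5.075 [ 0.32413525  0.37827187 -0.82835982] [-1.11679727  0.0590896  -1.20243071]
```

View pics/w2.png

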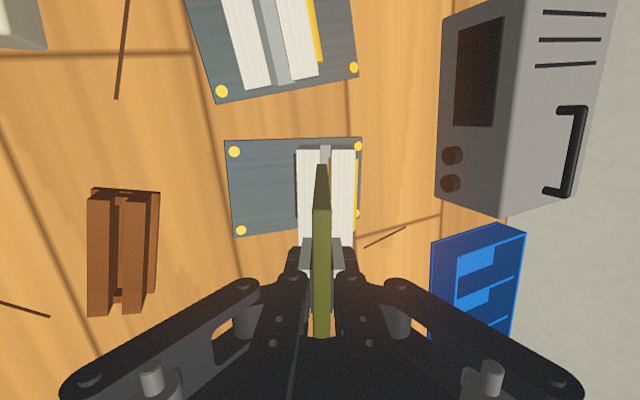

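Run:
```python
from h import *
s,T=pickle.load(open("w2.pkl","rb"))
cv2.imwrite("pics/w2c.png",cv2.resize(s["frame"][136:206,285:370,::-1],None,fx=8,fy=8,interpolation=cv2.INTER_CUBIC))
c,yw=DOCK["narrow"];Rz=R.from_euler('z',yw).as_matrix()
def D(x,y,z):return Rz@[x,y,z]+[c[0],c[1],0]
a=np.array([-.3894,0,.9211]);m=np.array([.9211,0,.3894])
for y in(45,):
  for off in(14,15.4,17): print(off,[((proj(s,D(*(np.array([off,y,34])+40*a+k*m)),T)[0]-[285,136]+.5)*8).round(0).tolist() for k in(-25,-5,5,25)])
# held lower edge, end toward camera
print([((proj(s,(T@[x,k,70,1])[:3],T)[0]-[285,136]+.5)*8).round(0).tolist() for x in (40,) for k in(-4,4)])
p=[(234,151),(358,146),(241,230)]
for sx,sy in((-67,40),(67,40),(-67,-40)):print(proj(s,D(sx,sy,9),T).round(1))
```

```text
14 [[64.0, 130.0], [254.0, 130.0], [350.0, 130.0], [540.0, 131.0]]
15.4 [[76.0, 130.0], [267.0, 130.0], [362.0, 130.0], [552.0, 130.0]]
17 [[91.0, 129.0], [281.0, 129.0], [376.0, 129.0], [566.0, 129.0]]
[[255.0, 214.0], [339.0, 214.0]]
[[233.8 153. ]]
[[356.8 147.2]]
[[240.7 230.7]]
```

View pics/w2c.png

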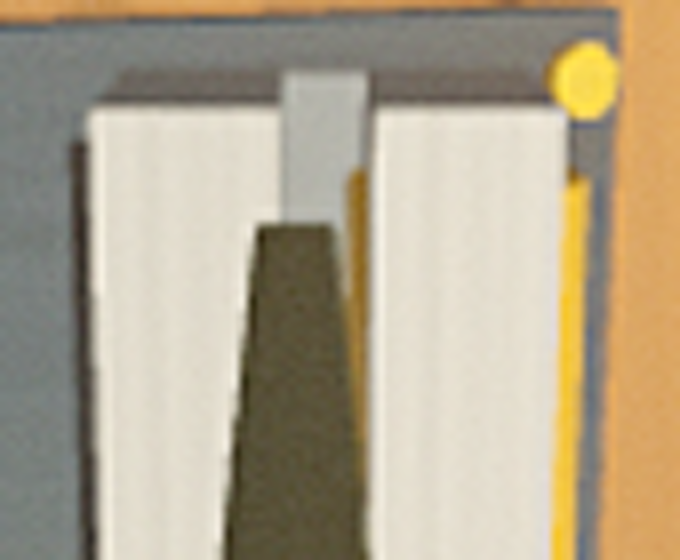

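The crop shows the shoulder edges at 88/282/375/567, so the block offset is about +17 mm. The held lower edge is 256–333 and the yaw agrees. Now a guarded insertion.

```bash
cat >> h.py <<'E'
def insert(env,name,off0,y,offs=(0,.8,-.8,1.6,-1.6,2.4,-2.4,3.2),fmax=12):
    up=np.array(dpose(name,0,1)[0])-dpose(name,0,0)[0]
    def go(h,off,b,v=60):
        p,q=dpose(name,off,h,y); env.line_to(p+b,q,v=v); return env.current_position()-p
    b=np.zeros(3)
    for _ in range(3): b-=go(46,off0,b)
    env.dwell(.1);f0=np.array(env.current_contact_force());print("bias",b.round(2))
    F=lambda:(np.array(env.current_contact_force())-f0)@up
    for d in offs:
        go(42,off0+d,b)
        for h in (41,40,39,38,37,36):
            e=go(h,off0+d,b,30)
            if F()>fmax: break
        print("try",d,"h",h,"F",F().round(1),"err",e.round(2))
        if h==36 and F()<=fmax: break
    else: return None
    return off0+d,b,f0
E
python3 - <<'E'
from h import *
from plant import env
r=insert(env,"narrow",17.1,3)
pickle.dump(r,open("ins.pkl","wb"))
print(r,env.current_time(),env.current_contact_force())
E
```

```text
bias [ 0.1  -0.02  0.07]
try 0 h 36 F 0.3 err [ 0.06 -0.02 -0.08]
(17.1, array([ 0.09808607, -0.0204311 ,  0.06962689]), array([ 0.79185195, -0.67901971, -1.10277053])) 7.9083 [ 0.26693592  0.30715078 -1.06979458]
```

```bash
cat >> h.py <<'E'
def push(env,name,off,b,f0,y,fstop=28):
    up=np.array(dpose(name,0,1)[0])-dpose(name,0,0)[0]
    hs=list(range(34,5,-2))+[5,4,3,2]+list(np.arange(1.5,-6,-.5)); log=[]
    for h in hs:
        p,q=dpose(name,off,h,y); env.line_to(p+b,q,v=60)
        f=np.array(env.current_contact_force())-f0; log.append((float(h),round(f@up,1),round(float(np.linalg.norm(f)),1)))
        if h>6 and f@up>fstop+6: break
        if h<=6 and f@up>fstop: break
    print(log); return h
E
python3 - <<'E'
from h import *
from plant import env
off,b,f0=pickle.load(open("ins.pkl","rb"))
push(env,"narrow",off,b,f0,3)
s=env.snapshot("wrist");cv2.imwrite("pics/w3.png",s["frame"][100:,120:540,::-1]);print(env.current_time(),env.current_gripper_width(),env.current_position(),dpose("narrow",off,0,3)[0])
E
```

```text
[(34.0, np.float64(-0.2), 0.7), (32.0, np.float64(0.3), 2.0), (30.0, np.float64(-0.0), 2.3), (28.0, np.float64(0.3), 1.2), (26.0, np.float64(-0.4), 1.0), (24.0, np.float64(-0.8), 2.0), (22.0, np.float64(2.0), 4.3), (20.0, np.float64(1.1), 4.6), (18.0, np.float64(0.0), 3.8), (16.0, np.float64(0.2), 4.1), (14.0, np.float64(0.2), 5.4), (12.0, np.float64(0.4), 4.6), (10.0, np.float64(1.5), 5.0), (8.0, np.float64(0.3), 5.8), (6.0, np.float64(-0.0), 5.6), (5.0, np.float64(1.9), 4.6), (4.0, np.float64(1.3), 4.9), (3.0, np.float64(1.4), 5.4), (2.0, np.float64(1.6), 5.2), (1.5, np.float64(2.2), 6.1), (1.0, np.float64(2.2), 5.1), (0.5, np.float64(2.6), 5.6), (0.0, np.float64(6.1), 9.0), (-0.5, np.float64(10.2), 12.9), (-1.0, np.float64(14.8), 18.3), (-1.5, np.float64(19.8), 22.4), (-2.0, np.float64(23.4), 27.1), (-2.5, np.float64(28.1), 32.1)]
14.9583 6.971321426129777 [ 628.3227321  -151.40080538   99.20070729] [ 627.56449461 -151.36963134   98.477     ]
```

View pics/w3.png

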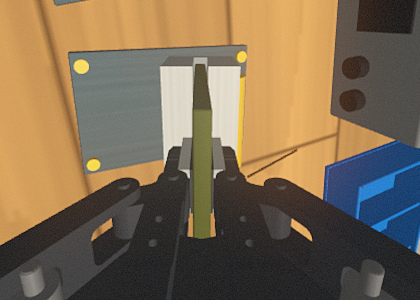

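The thin cassette is on the floor: contact came exactly at h=0, and the picture shows it standing in the slot at (200,100). I'll release it and go for the thick one.

Run:
```python
from h import *
from plant import env
off,b,f0=pickle.load(open("ins.pkl","rb"))
p,q=dpose("narrow",off,0,3); env.line_to(p+b,q,v=60)
env.command_gripper(40)
p,q=dpose("narrow",off,90,3); env.line_to(p,q,v=250)
env.command_gripper(60)
yw=.285
env.movep([431.5,164.4,190],quat([-np.sin(yw),np.cos(yw),0],[0,0,-1]))
T=tool(env);s=env.snapshot("wrist");pickle.dump((s,T),open("w4.pkl","wb"))
cv2.imwrite("pics/w4.png",s["frame"][:,:,::-1]);print(env.current_time(),T[:3,3])
u=np.array([-np.sin(yw),np.cos(yw),0]);n=np.array([np.cos(yw),np.sin(yw),0])
P=[np.array([431.5,164.4,120])+a*40*u+b*7*n for a in(1,-1) for b in (1,-1)]
print(proj(s,P,T).round(1).tolist())
s=env.snapshot("top");cv2.imwrite("pics/top1.png",s["frame"][:,:,::-1]);pickle.dump(s,open("top1.pkl","wb"))
```

```text
17.825 [431.90151761 163.81904143 189.8728128 ]
[[330.0, 161.4], [311.6, 161.4], [329.2, 255.9], [312.6, 255.9]]
```

View pics/w4.png

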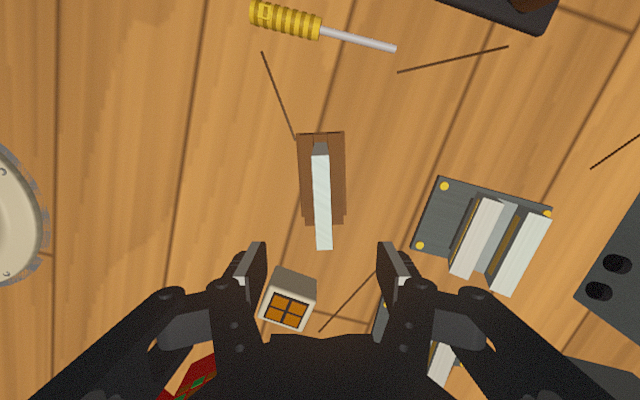

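The aluminium cassette's top runs from (321,153) to (324,250), so it is rotated about 0.034 rad more than estimated and shifted +1.5 mm across and +5 mm along. I'll correct, grasp and carry it.

Run:
```python
from h import *
from plant import env
yw=.285;u=np.array([-np.sin(yw),np.cos(yw),0]);n=np.array([np.cos(yw),np.sin(yw),0])
p=np.array([431.5,164.4,80])+1.5*n+5*u
yw=.319;q=quat([-np.sin(yw),np.cos(yw),0],[0,0,-1])
env.line_to(p,q,v=120)
f0=env.current_contact_force()
env.command_gripper(0,70)
print("w",env.current_gripper_width(),env.current_finger_force(),np.subtract(env.current_contact_force(),f0).round(1))
env.line_to(p+[0,0,70],v=100)
pp,q=dpose("medium",-14,65)
env.movep(pp,q);env.line_to(2*pp-tool(env)[:3,3],q,v=50)
T=tool(env);s=env.snapshot("wrist");pickle.dump((s,T),open("w5.pkl","wb"))
print(env.current_time(),T[:3,3]-pp,env.current_gripper_width())
x0,y0,k=255,110,6
cv2.imwrite("pics/w5c.png",cv2.resize(s["frame"][y0:y0+95,x0:x0+130,::-1],None,fx=k,fy=k,interpolation=cv2.INTER_CUBIC))
c,yw=DOCK["medium"];Rz=R.from_euler('z',yw).as_matrix()
def D(x,y,z):return Rz@[x,y,z]+[c[0],c[1],0]
a=np.array([-.3894,0,.9211]);m=np.array([.9211,0,.3894])
f=lambda P:((proj(s,P,T)[0]-[x0,y0]+.5)*k).round(0).tolist()
for y in(45,20,-10):
  for off in(-14,-16): print(y,off,[f(D(*(np.array([off,y,34])+40*a+k2*m))) for k2 in(-28,-8,8,28)])
print("held",[f((T@[x,k2,70,1])[:3]) for x in (40,) for k2 in(-7,7)])
print("screws",[f(D(sx,sy,9)) for sx,sy in((-67,40),(67,40),(-67,-40),(67,-40))])
```

```text
w 13.238356615775487 68.86941075325012 [-1.1 -1.8  4.2]
21.4833 [0.51449353 0.19074757 0.71713096] 13.344667089735895
45 -14 [[198.0, 254.0], [340.0, 254.0], [454.0, 254.0], [596.0, 255.0]]
45 -16 [[184.0, 254.0], [327.0, 255.0], [441.0, 255.0], [583.0, 255.0]]
20 -14 [[204.0, 427.0], [342.0, 428.0], [452.0, 428.0], [590.0, 428.0]]
20 -16 [[190.0, 428.0], [329.0, 429.0], [439.0, 429.0], [578.0, 429.0]]
-10 -14 [[210.0, 622.0], [343.0, 623.0], [450.0, 623.0], [583.0, 623.0]]
-10 -16 [[197.0, 624.0], [331.0, 624.0], [438.0, 625.0], [571.0, 625.0]]
held [[347.0, 317.0], [457.0, 317.0]]
screws [[45.0, 252.0], [729.0, 221.0], [71.0, 701.0], [707.0, 608.0]]
```

View pics/w5c.png

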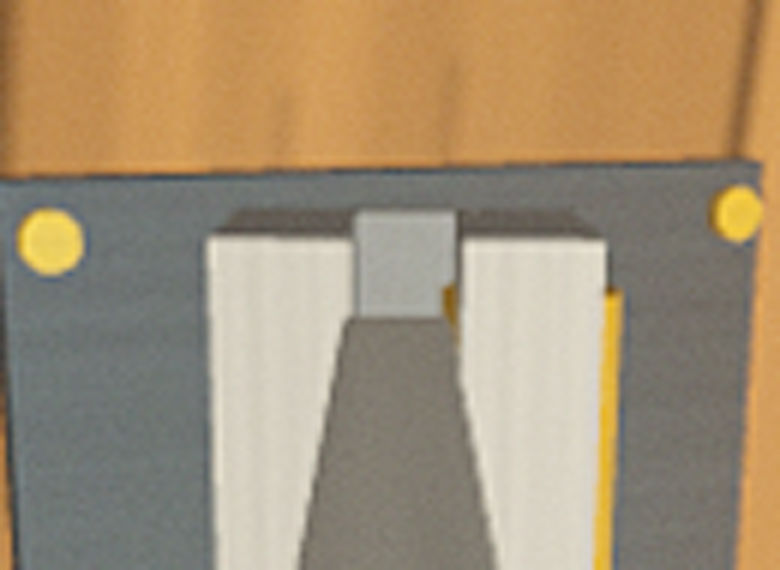

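The crop shows shoulder edges at 208/352/463/607 and the held edge at 347–445. That gives a block offset of about −11.8 relative to the cassette, with yaw in agreement. Inserting.

Run:
```python
from h import *
from plant import env
r=insert(env,"medium",-11.8,2)
pickle.dump(r,open("ins2.pkl","wb"))
print(r,env.current_time())
if r:
    off,b,f0=r
    push(env,"medium",off,b,f0,2)
    print(env.current_time(),env.current_gripper_width(),env.current_position(),dpose("medium",off,0,2)[0])
```

```text
bias [0.09 0.01 0.07]
try 0 h 36 F -0.1 err [ 0.05  0.01 -0.05]
(-11.8, array([0.09383585, 0.0148463 , 0.06646703]), array([-0.42248084, -0.73556142, -3.07413954])) 24.325
[(34.0, np.float64(0.4), 0.5), (32.0, np.float64(0.1), 0.9), (30.0, np.float64(-0.3), 0.7), (28.0, np.float64(-0.2), 1.7), (26.0, np.float64(-0.5), 1.1), (24.0, np.float64(1.4), 1.8), (22.0, np.float64(0.9), 3.3), (20.0, np.float64(-0.8), 2.8), (18.0, np.float64(-0.9), 3.7), (16.0, np.float64(-1.0), 4.6), (14.0, np.float64(-0.3), 4.2), (12.0, np.float64(-0.2), 4.6), (10.0, np.float64(-0.8), 3.3), (8.0, np.float64(0.3), 3.1), (6.0, np.float64(-0.1), 4.0), (5.0, np.float64(1.0), 3.4), (4.0, np.float64(1.9), 4.4), (3.0, np.float64(1.0), 4.6), (2.0, np.float64(2.1), 5.4), (1.5, np.float64(2.3), 4.9), (1.0, np.float64(0.7), 4.3), (0.5, np.float64(2.9), 5.1), (0.0, np.float64(8.3), 11.2), (-0.5, np.float64(14.1), 16.4), (-1.0, np.float64(19.4), 22.1), (-1.5, np.float64(24.0), 27.1), (-2.0, np.float64(29.0), 32.3)]
31.075 13.27187360562073 [596.93717204 -10.91700308  99.4861796 ] [596.36318382 -10.97788701  98.477     ]
```

Home on the floor again at h=0. I'll release, retreat and take a final look.

Run:
```python
from h import *
from plant import env
off,b,f0=pickle.load(open("ins2.pkl","rb"))
p,q=dpose("medium",off,0,2); env.line_to(p+b,q,v=60)
env.command_gripper(45)
p,q=dpose("medium",off,90,2); env.line_to(p,q,v=200)
env.line_to([450,-85,260],v=200)
T=tool(env);s=env.snapshot("wrist");pickle.dump((s,T),open("w6.pkl","wb"))
cv2.imwrite("pics/w6.png",s["frame"][:,:,::-1]);print(env.current_time())
for n,o,t in(("narrow",17.1,4),("medium",-11.8,7)):
    c,yw=DOCK[n];Rz=R.from_euler('z',yw).as_matrix();a=np.array([-.3894,0,.9211])
    print(n,[proj(s,Rz@(np.array([o,y,34])+110*a)+[c[0],c[1],0],T)[0].round(1).tolist() for y in(40,-40)])
```

```text
33.3
narrow [[404.1, 219.7], [388.5, 279.0]]
medium [[397.7, 95.0], [392.1, 171.0]]
```

View pics/w6.png

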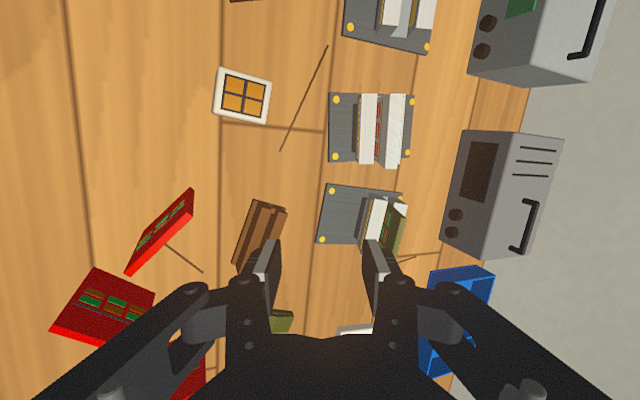

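The wrist view shows the olive cassette leaning in the narrow dock at (395,230) and the aluminium one in the medium dock at (393,130). The wide dock is empty. My ten views are used up, so I'll check numerically with the top camera.

Run:
```python
from h import *
from plant import env
s0=pickle.load(open("s0.pkl","rb"))["top"]; s=env.snapshot("top")
for n,o,t,y0 in(("narrow",17.1,4,3),("medium",-11.8,7,2)):
    c,yw=DOCK[n];Rz=R.from_euler('z',yw).as_matrix();a=np.array([-.3894,0,.9211]);m=np.array([.9211,0,.3894])
    P=[proj(s,Rz@(np.array([o,y+y0,34])+h*a+k*m)+[c[0],c[1],0])[0] for y in(40,-40) for h in(110,40) for k in(-t,t)]
    P=np.array(P);lo=P.min(0).astype(int)-12;hi=P.max(0).astype(int)+12
    d=np.abs(s["frame"].astype(int)-s0["frame"].astype(int)).max(2)[lo[1]:hi[1],lo[0]:hi[0]]
    hull=np.zeros(d.shape,np.uint8);cv2.fillConvexPoly(hull,cv2.convexHull((P-lo).round().astype(np.int32)),1)
    print(n,lo,"hull",P.min(0).round(),P.max(0).round())
    for r in range(0,d.shape[0],2): print("".join(("#" if d[r,k]>45 else ".") if not hull[r,k] else ("@" if d[r,k]>45 else "o") for k in range(d.shape[1])))
# bystanders: change outside arm area
d=(np.abs(s["frame"].astype(int)-s0["frame"].astype(int)).max(2)>60)
for nm,(u,v) in dict(rockA=(438,202),rockB=(485,229),housing=(323,226),fuse=(463,142),tool=(219,245),crank=(180,190)).items(): print(nm,d[v-16:v+16,u-16:u+16].sum())
```

```text
narrow [352 135] hull [364. 148.] [396. 159.]
........................................................
........................................................
........................................................
........................................................
........................................................
........................................................
........................................................
............oo@@@@@@@@@@@@o@oooooo......................
............oo@@@@@@@@@@@@@@@@@@@@@@@@@@@@o.............
............oo@@@@@@@@@@@@@@@@@@@@@@@@@@@@@@............
.............o@@@@@@@@@@@@@@@@@@@@@@@@@@@@@@@...........
.............oo@@@@@@@@@@@@@@@@@@@@@@@@@@@@@@#..........
...................................##@@@@@@@o...........
........................................................
........................................................
........................................................
........................................................
........................................................
medium [301 146] hull [313. 
[... 485 characters left out ...]
oooooo@@@@@ooooooooooooo............
............ooo@ooooooooo@@ooooooooooooooooo...........
............oooooooooooooooooooooooooooooooo...........
............oooooooooooooooooooooooooooooooo...........
............oooooooooooooooooooooooooooooooo...........
.............ooooooooooooooooooo.......................
.............oooo......................................
.......................................................
.......................................................
.......................................................
.......................................................
.......................................................
rockA 0
rockB 0
housing 0
fuse 0
tool 0
crank 0
```

Run:
```python
from h import *
s,T=pickle.load(open("w6.pkl","rb"))
c,yw=DOCK["medium"];Rz=R.from_euler('z',yw).as_matrix();a=np.array([-.3894,0,.9211]);m=np.array([.9211,0,.3894])
for h,ks in((110,(-7,7)),(40,(-28,-8,8,28))): print(h,[proj(s,Rz@(np.array([-11.8,y+2,34])+h*a+k*m)+[c[0],c[1],0],T)[0].round(0).tolist() for k in ks for y in (40,-40)])
g=s["frame"]
for v in (90,100,110,130,150,164,168): print(v,[tuple(map(int,g[v,u])) for u in range(352,416,4)])
```

```text
110 [[391.0, 93.0], [386.0, 169.0], [405.0, 93.0], [398.0, 169.0]]
40 [[362.0, 97.0], [359.0, 160.0], [377.0, 97.0], [374.0, 160.0], [390.0, 97.0], [386.0, 160.0], [405.0, 97.0], [400.0, 160.0]]
90 [(200, 146, 84), (200, 148, 81), (197, 144, 86), (211, 159, 89), (203, 150, 89), (197, 145, 83), (191, 142, 84), (198, 146, 86), (200, 148, 84), (203, 154, 92), (194, 146, 86), (197, 146, 85), (197, 146, 85), (193, 141, 85), (196, 143, 84), (161, 114, 65)]
100 [(116, 112, 105), (118, 113, 108), (174, 147, 93), (223, 216, 202), (221, 215, 201), (221, 215, 200), (216, 209, 192), (129, 122, 111), (129, 120, 108), (122, 114, 102), (224, 218, 203), (221, 216, 201), (224, 218, 203), (218, 210, 196), (123, 105, 83), (240, 199, 60)]
110 [(110, 106, 97), (77, 66, 60), (137, 135, 130), (223, 216, 200), (222, 216, 203), (219, 213, 200), (187, 168, 152), (125, 93, 62), (128, 119, 109), (138, 131, 118), (226, 221, 205), (225, 218, 203), (227, 224, 208), (187, 184, 170), (115, 112, 104), (125, 116, 108)]
130 [(82, 75, 64), (85, 80, 77), (195, 191, 180), (220, 214, 199), (219, 214, 199), (223, 216, 202),
[... 267 characters left out ...]
 (149, 95, 78), (126, 119, 107), (122, 113, 101), (221, 216, 202), (225, 222, 206), (224, 226, 210), (219, 216, 199), (129, 109, 74), (244, 201, 68), (210, 159, 92)]
164 [(210, 157, 97), (207, 154, 91), (206, 172, 135), (206, 170, 128), (194, 163, 126), (208, 173, 135), (202, 150, 87), (132, 118, 108), (129, 121, 108), (225, 221, 206), (224, 225, 209), (225, 227, 211), (192, 149, 97), (215, 160, 94), (211, 157, 92), (212, 159, 97)]
168 [(210, 160, 95), (207, 153, 93), (196, 145, 83), (199, 148, 86), (185, 138, 82), (200, 150, 91), (202, 154, 97), (195, 147, 88), (173, 143, 116), (218, 212, 197), (217, 217, 202), (214, 213, 196), (207, 155, 89), (213, 158, 92), (209, 157, 90), (212, 159, 96)]
```

Below the block's end, at v 164–168, the bright top spans u 387–397. That matches the predicted top of a fully seated cassette (386–398 at v 169).

```bash
python3 -c "
from plant import env
print(env.sign_off(),env.current_time())"
```

```text
the job is handed in; nothing more can be done
the job is handed in; nothing more can be done
```

I pushed the thin cassette home in the narrow dock and the thick one in the medium dock, released both, and handed the job in after about 34 s with no visible change at the bystanders or crank; no verdict was shown.

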